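Dial open the slide vault

TASK

Open the slide vault on the microscope bench. Turn its dial clockwise (seen from above) until the red mark comes to the white pointer for the second time, then anticlockwise until the blue mark comes to the pointer for the second time, then slowly clockwise again, less than half a turn, until you feel the bolt drop in and the dial stop dead - ease it against the stop, do not wring it. Then slide the blue cover all the way back, without forcing it, let go, and leave everything else on the bench where it stands.

Things in the scene. Friction and masses are not known exactly. Their poses are not given: they have to be found in the camera images.
- vault: white lock box fixed to the bench, 240 mm (its x) by 233 mm (its y). Origin: centre of the underside; its x runs from the front edge to the rear edge, z up. The +y half is the lock housing, its flat top 88 mm above the bench, with the dial; the -y half is a compartment of glass slides under a sliding cover
- dial: black disc 86 mm across, 10 mm thick, ticks every 10 degrees, turning about its z axis (up) at vault x 0, y +52 mm. Origin: centre of its underside, 88 mm above the bench. Its x axis points to its red mark, so red is at the pointer when it is parallel to the vault's x axis. Turning is light (about 1 N at the peg), then 3 N and 6 N as it picks up the lock's inner wheels
- pointer (a point): tip of the white pointer on the lock housing, at the dial's edge on the vault's +x side of the dial's axis (vault x +50 mm, y +52 mm, 90 mm above the bench). A mark stands at the pointer when it lies in the direction of the pointer from the dial's axis; stop there to within about 5 degrees
- red_mark (a point): red bar on the dial's face, 36 mm from its axis along the dial's x, 99 mm above the bench. At the start it is about 90 to 270 degrees of clockwise turning short of the pointer: that arrival is the first time, one full turn more is the second. Overrunning here is mended by a further full turn clockwise, not by turning back
- blue_mark (a point): blue bar on the dial's face, 36 mm from its axis, 35 degrees clockwise of red (seen from above): at the pointer when the dial's x stands 35 degrees anticlockwise of the vault's x. Turning anticlockwise from red, it first arrives after 35 degrees, the second time a full turn later (395 degrees): stop there; overrunning by over 8 degrees means starting over (two full turns clockwise, then red)
- dial_peg (a point): middle of the steel crank peg on the dial: upright, round, 16 mm in diameter, 27 mm from the dial's axis, opposite red; this point is 114 mm, its top 129 mm above the bench. The peg spins freely on itself, so a gripper that keeps its heading can carry it in circles. The last stop comes 100 to 160 degrees clockwise of the blue setting, unmarked and different each time; over 22 N against it is wringing
- cover: flat blue sliding cover, 112 x 102 x 6 mm, top 83 mm above the bench. Origin: centre of its underside. Shut, it lies at the vault's front; it slides 90 mm along the vault's +x (to the rear) against about 2 N of friction to an end stop. While locked it has about 2 mm of play, then meets the bolt: over 25 N against that is forcing
- cover_knob (a point): middle of the aluminium knob at the cover's centre, 24 mm in diameter (30 mm cap at the top), from 83 to 108 mm above the bench; this point 95 mm above the bench, at vault x -62 mm, y -57 mm when shut and x +28 mm when fully open
- amber_bottle: amber reagent bottle, 44 mm across, 75 mm tall, stands close behind the vault; loose, to be left alone; origin at the centre of its underside
- stain_cup: open glass cup, 60 mm across, 60 mm tall, stands beside the dial side of the vault; loose, to be left alone; origin at the centre of its underside
- slide_tray: green closed slide tray, 100 x 85 x 30 mm, lies beside the cover side of the vault; loose, to be left alone; origin at the centre of its underside
- mouse: black computer mouse, 110 x 62 x 26 mm; loose, to be left alone; origin at the centre of its underside
- immersion_oil: small amber dropper bottle, white cap, 32 mm across, 65 mm tall; loose, to be left alone; origin at the centre of its underside
- sharps_bin: yellow open bin, 130 x 130 x 150 mm; loose, to be left alone; origin at the centre of its underside
- note_box: orange open box, 100 x 100 x 50 mm; loose, to be left alone; origin at the centre of its underside

How it is judged:
By the outcome, as a careful person would: the job done as asked, in the order asked, and still so for the second after the job is handed in, with the robot touching nothing.
It also fails if it takes over 72 s, if anything falls off the work surface, if the arm or the gripper's body presses on something with over 40 N, if the wrist force passes 120 N, or if a joint passes its speed limit or range.

ROBOT

A 6-joint arm with a two-finger parallel gripper is mounted at the origin on the work surface. World frame = base frame: x ahead of the robot, y to its left, z up, the work surface at z = 0. Lengths are in m, angles in rad, forces in N, time in s.
With the tool pointing down it reaches from about 0.25 to 0.725 m from the base axis. Payload 4 kg.
Tool frame: the origin (TCP) lies on the centre line of the jaws, within the pads' length; the fingertips stand 17 mm ahead of it and the grasp point (between the pads) lies 2 mm behind it; z points along the fingers, y is the line along which they close (so a half turn about z gives the same grasp; the last joint's range is limited). The gripper opens to 85 mm and grips with 20 to 120 N. Pads are 22 mm wide; open, the fingers measure 114 mm over their backs; the gripper's body (76 mm by 85 mm) begins 54 mm behind the grasp point. The pads swing forward as they close: fully open they stand 13 mm farther back than shut.
Start: joints at [1.15, 0.241, 0.005, 1.335, 0, 1.571], TCP at [0.204, 0.456, 0.214] pointing down, gripper open.
Joint ranges: [-2.72, 2.72], [-1.05, 1.87], [-1.09, 1.28], [-1.99, 2.15], [-1.42, 1.44], [-3.14, 3.14]. Speed limits (rad/s): [2.79, 2.79, 3.14, 3.14, 3.14, 3.14].

INTERFACE

Orientations are given as a unit quaternion [x, y, z, w].
In Python, from workcell import get_obs, imaging, order gives the robot as it stands.
- The arm moves only by the tool apply_moves, never from a script. Its argument "targets" is a list that holds one entry, the list of rows, each a list of 5 numbers: the shift along the world's x, y, z in units of 40 mm (1.0 is 40 mm), then the turn about the world's z in degrees, then the gripper command: -1 is shut, 1 is fully open, values between are in proportion. In form: [[[dx, dy, dz, turn, fingers], ...]]. A call has 1 to 8 rows; each row shifts and turns the commanded pose from where the row before left it; what a row does not reach is not made up. A row lasts 1/12 s, in which the tool goes at most 41.7 mm and 7.16 degrees, less where a joint would pass 70% of its speed; a pose out of reach is approached as far as the arm can. A call is refused whole if a number of a shift passes 1 or a number of a turn 7.16, either way. A call with a gripper value outside its range is refused whole. The fingers move at their own pace and stop on an object; the grip force is fixed at half the most. Time passes only in rows, so rows that do not move let the fingers close. It gives the time, the measured TCP pose, the force, the opening and the grip force at its end, in the units of the state.
- get_obs(): the state, without advancing time (a new reading comes with each control period).
- imaging.camera(name): name is "scene" or "top" or "wrist"; returns (picture, depth): 480x640x3 uint8, blue, green, red; 480x640 float32, m along the optical axis (not along the pixel's ray), 0 where there is no reading.
- imaging.get_calibration(name): a dict with "camera_matrix" (3x3 intrinsics, pixels), "eye" and "rotation" of the camera in the world; the wrist camera has in their place "hand_eye" (4x4, takes a point from camera to tool coordinates, whose origin is the TCP and whose axes are the flange's). Camera axes: x right, y down, z forward; pixel columns grow to the right and rows downward; lengths in m; the calibration is good to about 2 mm. A picture is of the moment at which its call begins: read the wrist's pose just before it. get_calibration takes no time and is no camera call.
- order.job_done(): hands the job in; it is judged then, once.
The state is a dict: "clock": time; "joint_pos": joint angles; "joint_vel": joint speeds; "tau": joint torques, N m; "eef_pos": TCP position; "tool_rot": TCP orientation; "ft_force": force on the tool from outside, world axes, zero at the start; "ft_torque": the same for the moment, N m; "grip_width": finger opening in m; "grasp_force": force on a finger pad.
Only numpy, scipy, OpenCV 4.12 (cv2) and the standard library are available. Lean on these libraries where they do the work, as an engineer would, in place of code of your own. Each camera call takes 0.05 s, during which the arm holds its last target. There are 200 camera calls.

## Working session

There is one attempt and no reset: what is moved stays moved. The work goes in short steps, Python scripts to look and compute and a tool call to move; the robot and the scene stay as the last step left them, time stands still between calls to the robot, and variables do not carry over. Pictures are saved under pics/ and viewed, at most 10 in all, crops included, and the job is handed in when it is done.

Besides the shell and the picture viewer there is one more tool, called as a command line: name --argument value ..., lists and objects as JSON in quotes. apply_moves: Moves the arm, as the interface text tells. Its arguments: {"type":"object","properties":{"targets":{"type":"array","items":{"type":"array","items":{"type":"array","items":{"type":"number"}}}}},"required":["targets"]}

```bash
mkdir -p pics; ls; cat > h.py <<'E'
import numpy as np, cv2
from workcell import get_obs, imaging, order
from scipy.spatial.transform import Rotation as R
E
python3 - <<'E'
from h import *
o=get_obs()
for k in o: print(k,np.round(o[k],3))
for n in ("scene","top"):
    p,d=imaging.camera(n); cv2.imwrite(f"pics/{n}1.png",p); np.savez(f"{n}1.npz",p=p,d=d)
for n in ("scene","top","wrist"):
    c=imaging.get_calibration(n); print(n,{k:np.round(v,4).tolist() for k,v in c.items()})
E
```

```text
pics
clock 0.0
joint_pos [1.15  0.241 0.004 1.335 0.    1.571]
joint_vel [ 0.002  0.002 -0.001 -0.     0.002 -0.001]
tau [ 1.0000e-03 -3.7231e+01  2.5241e+01  1.7000e-02  0.0000e+00 -0.0000e+00]
eef_pos [0.204 0.456 0.213]
tool_rot [ 0.209  0.978 -0.001 -0.   ]
ft_force [-0.154 -0.186  0.105]
ft_torque [ 0.037 -0.092  0.014]
grasp_force 0.0
grip_width 0.085
scene {'camera_matrix': [[466.0231, 0.0, 324.4624], [0.0, 466.0231, 236.7626], [0.0, 0.0, 1.0]], 'eye': [1.2405, -0.4206, 0.7998], 'rotation': [0.7989, 0.4447, -0.1921, -0.3566]}
top {'camera_matrix': [[532.6734, 0.0, 319.712], [0.0, 532.6734, 236.1687], [0.0, 0.0, 1.0]], 'eye': [0.3482, -0.0171, 1.5538], 'rotation': [0.7148, -0.6952, 0.0501, -0.0571]}
wrist {'camera_matrix': [[346.548, 0.0, 320.7768], [0.0, 346.548, 240.4808], [0.0, 0.0, 1.0]], 'hand_eye': [[-0.0, -0.9552, -0.2961, 0.0751], [1.0, 0.0002, -0.0005, 0.0002], [0.0005, -0.2961, 0.9552, -0.159], [0.0, 0.0, 0.0, 1.0]]}
```

View pics/top1.png

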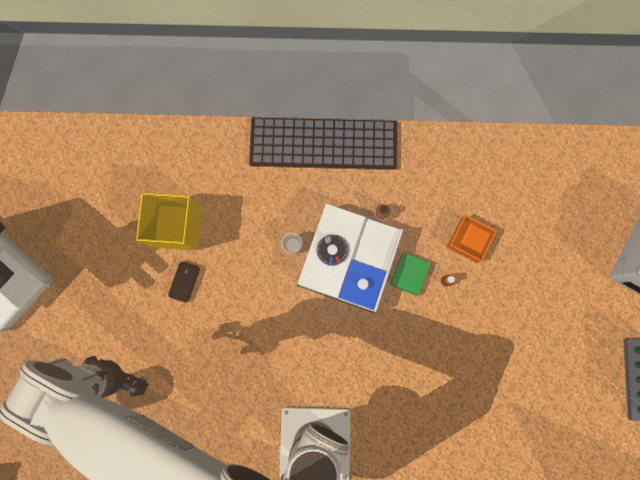

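View pics/scene1.png

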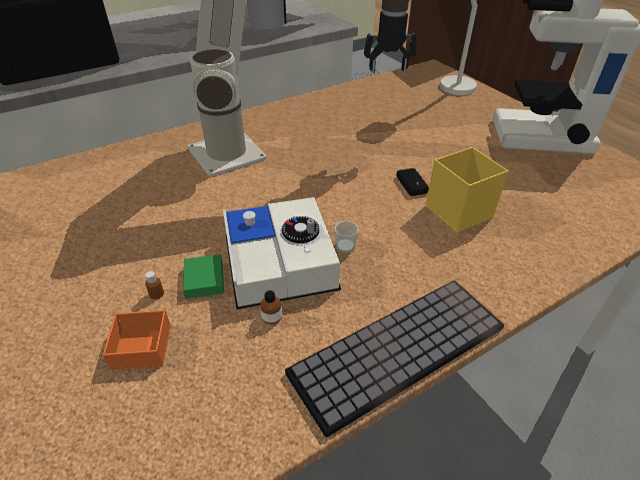

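The top view shows the dial at (332,249), the blue cover at (362,284) and the vault's +x pointing up and slightly right. The bottle is at (383,211), the cup at (292,243) and the tray at (412,274). The scene view agrees, with the dial at (300,229) and the knob at (249,217).

```bash
cat >> h.py <<'E'
def ray(n,uv,pose=None):
    c=imaging.get_calibration(n); K=c["camera_matrix"]
    if n=="wrist":
        o=pose; Rt=R.from_quat(o["tool_rot"]); H=np.array(c["hand_eye"])
        e=Rt.apply(H[:3,3])+o["eef_pos"]; M=Rt.as_matrix()@H[:3,:3]
    else:
        e=np.array(c["eye"]); r=np.array(c["rotation"]); M=R.from_quat(r).as_matrix()
    d=M@np.linalg.inv(K)@np.array([uv[0],uv[1],1.]); return e,d/np.linalg.norm(d)
def onz(n,uv,z,pose=None):
    e,d=ray(n,uv,pose); return e+d*(z-e[2])/d[2]
def tri(r1,r2):
    (e1,d1),(e2,d2)=r1,r2
    s,t=np.linalg.lstsq(np.c_[d1,-d2],e2-e1,rcond=None)[0]
    a,b=e1+s*d1,e2+t*d2; return (a+b)/2,np.linalg.norm(a-b)
def blobs(p,lo,hi,amin=4):
    h=cv2.cvtColor(p,cv2.COLOR_BGR2HSV); m=cv2.inRange(h,np.array(lo),np.array(hi))
    n,l,s,c=cv2.connectedComponentsWithStats(m); return [(s[i].tolist(),c[i].round(1).tolist()) for i in range(1,n) if s[i][4]>=amin],m
E
python3 - <<'E'
from h import *
T=np.load("top1.npz")["p"]; S=np.load("scene1.npz")["p"]
a=cv2.resize(T[195:320,285:435],None,fx=4,fy=4,interpolation=cv2.INTER_CUBIC)
cv2.imwrite("pics/topc.png",a)
cv2.imwrite("pics/scenec.png",cv2.resize(S[190:320,215:365],None,fx=4,fy=4,interpolation=cv2.INTER_CUBIC))
for n,p in(("top",T),("scene",S)):
    print(n,"blue",blobs(p,(105,120,60),(130,255,255))[0]); 
    b=blobs(p,(0,170,100),(6,255,255))[0]; print("red",[x for x in b if 200<x[1][0]<450 and 190<x[1][1]<320])
for n,u in (("top",(332,249)),("scene",(300,229))): print(onz(n,u,.098))
E
```

```text
top blue [([329, 258, 3, 7, 14], [330.4, 260.9]), ([339, 260, 47, 49, 1327], [362.0, 284.3])]
red [([336, 257, 4, 6, 9], [337.3, 259.7])]
scene blue [([594, 54, 33, 40, 706], [609.4, 73.1]), ([227, 206, 48, 37, 1203], [249.8, 225.0]), ([293, 217, 5, 6, 20], [295.0, 219.6])]
red [([285, 221, 8, 4, 16], [288.9, 222.7])]
[ 0.53563154 -0.03433176  0.098     ]
[ 0.53734184 -0.03756695  0.098     ]
```

View pics/topc.png

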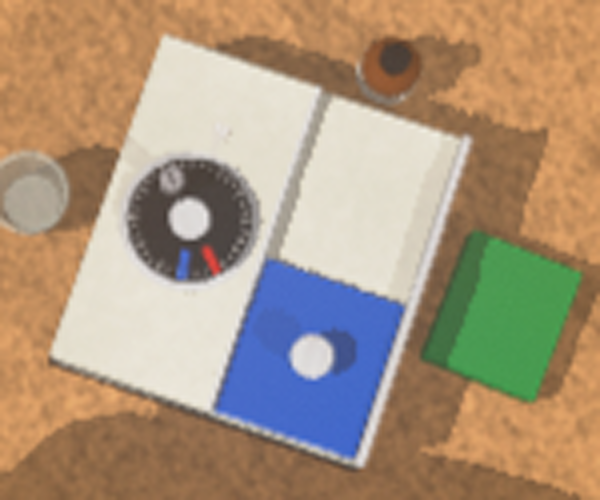

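View pics/scenec.png

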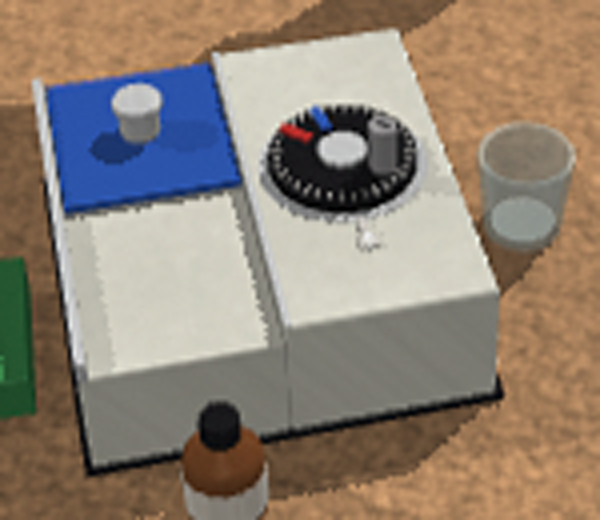

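The crops show the dial hub at (189,219), red at (212,262), blue at (183,265) and the peg at (172,178) in the top crop, with the pointer at (223,130) and the knob at (312,356). In the scene crop, red is at (295,131), blue at (321,118), the peg top at (383,124) and the knob cap at (138,100).

```bash
python3 - <<'E'
from h import *
t=lambda x,y:((x+.5)/4-.5+285,(y+.5)/4-.5+195)
s=lambda x,y:((x+.5)/4-.5+215,(y+.5)/4-.5+190)
P=dict(red=((337.3,259.7),(288.9,222.7)),blue=((330.4,260.9),(295.0,219.6)),hub=(t(189,219),s(343,147)),
 pegtop=(t(172,177),s(384,122)),ptr=(t(223,130),s(366,235)),knobtop=(t(312,356),s(137,97)),
 vrl=(t(165,37),s(496,292)),vfl=(t(52,358),s(397,32)),vrr=(t(468,137),s(85,375)),vfr=(t(362,462),s(38,83)),
 cfl=(t(217,408),s(214,66)),crl=(t(271,261),s(238,184)),crr=(t(405,302),s(66,208)))
Q={}
for k,(a,b) in P.items():
    Q[k],e=tri(ray("top",a),ray("scene",b)); print(k,Q[k].round(4),"gap",round(e,4))
ang=lambda v:np.degrees(np.arctan2(v[1],v[0])).round(1)
print("yaw left edge",ang(Q["vrl"]-Q["vfl"]),"right",ang(Q["vrr"]-Q["vfr"]),"cover",ang(Q["crl"]-Q["cfl"]),"front",ang(Q["vfl"]-Q["vfr"])-90,"rear",ang(Q["vrl"]-Q["vrr"])-90,ang(Q["crl"]-Q["crr"])-90)
print("knob->vault:",Q["hub"]-Q["knobtop"],"red dir",ang(Q["red"]-Q["hub"]),"peg",ang(Q["pegtop"]-Q["hub"]),"ptr",ang(Q["ptr"]-Q["hub"]))
for k,z in(("amber",(t(390,75),.04)),("cup",(t(32,193),.05)),("tray",(t(515,318),.03))): print(k,onz("top",z[0],z[1]))
E
```

```text
red [ 0.5063 -0.0494  0.0995] gap 0.0003
blue [ 0.5025 -0.0309  0.0981] gap 0.0003
hub [ 0.534  -0.0342  0.1019] gap 0.0005
pegtop [ 0.5584 -0.0215  0.1326] gap 0.0001
ptr [ 0.5976 -0.0564  0.0954] gap 0.0007
knobtop [ 0.442  -0.1192  0.1106] gap 0.0001
vrl [ 0.6642 -0.0145  0.0865] gap 0.0011
vfl [0.4377 0.0584 0.0844] gap 0.0017
vrr [ 0.6    -0.2269  0.0825] gap 0.0017
vfr [ 0.3727 -0.1553  0.0882] gap 0.0015
cfl [ 0.407  -0.0553  0.0832] gap 0.003
crl [ 0.5092 -0.0912  0.0811] gap 0.0014
crr [ 0.4825 -0.1845  0.0864] gap 0.0001
yaw left edge -17.8 right -17.5 cover -19.3 front -16.900000000000006 rear -16.799999999999997 -16.0
knob->vault: [ 0.0919328   0.08500904 -0.00866977] red dir -151.1 peg 27.6 ptr -19.2
amber [ 0.65086754 -0.1772619   0.04      ]
cup [0.55632058 0.07776442 0.05      ]
tray [ 0.47841332 -0.26945962  0.03      ]
```

apply_moves --targets '[[[0.52,-0.77,0,-5.2,1],[0.52,-0.77,0,-5.2,1],[0.52,-0.77,0,-5.2,1],[0.52,-0.77,0,-5.2,1],[0.52,-0.77,0,-5.2,0],[0.52,-0.77,0,-5.2,0],[0.52,-0.77,0,-5.2,0],[0.52,-0.77,0,-5.2,0]]]'

```text
clock: 0.77
eef_pos: [0.371, 0.2082, 0.2137]
tool_rot: [0.544, 0.839, -0.0, -0.0]
ft_force: [0.4, -0.0, 0.7]
grip_width: 0.0433
grasp_force: 0.0
```

apply_moves --targets '[[[0.52,-0.77,0,-5.2,0],[0.52,-0.77,0,-5.2,0],[0.52,-0.77,0,-5.2,0],[0.52,-0.77,0,-5.2,0],[0.52,-0.77,0,-5.2,0],[0.52,-0.77,0,-5.2,0],[0.52,-0.77,0,-5.2,0],[0.52,-0.77,0,-5.2,0]]]'

```text
clock: 1.43
eef_pos: [0.5374, -0.0382, 0.2134]
tool_rot: [0.807, 0.591, -0.0, -0.0]
ft_force: [0.4, 1.3, -0.2]
grip_width: 0.0428
grasp_force: 0.0
```

```bash
cat > w.py <<'E'
from h import *
import sys,pickle
o=get_obs(); p,d=imaging.camera("wrist"); cv2.imwrite(f"pics/{sys.argv[1]}.png",p); pickle.dump((o,p,d),open(sys.argv[1]+".pkl","wb"))
for k in ("clock","eef_pos","tool_rot","joint_pos","ft_force","grip_width"): print(k,np.round(o[k],4))
t=R.from_quat(o["tool_rot"]).as_matrix(); print("finger heading",np.degrees(np.arctan2(t[1,1],t[0,1])))
E
python3 w.py w1
```

```text
clock 1.4333
eef_pos [ 0.5374 -0.0382  0.2134]
tool_rot [ 8.069e-01  5.907e-01 -3.000e-04 -4.000e-04]
joint_pos [-7.1000e-02  3.1890e-01  1.0980e-01  1.3626e+00  1.0000e-04  1.8067e+00]
ft_force [ 0.4111  1.2556 -0.1718]
grip_width 0.0428
finger heading -17.58692161682129
```

View pics/w1.png

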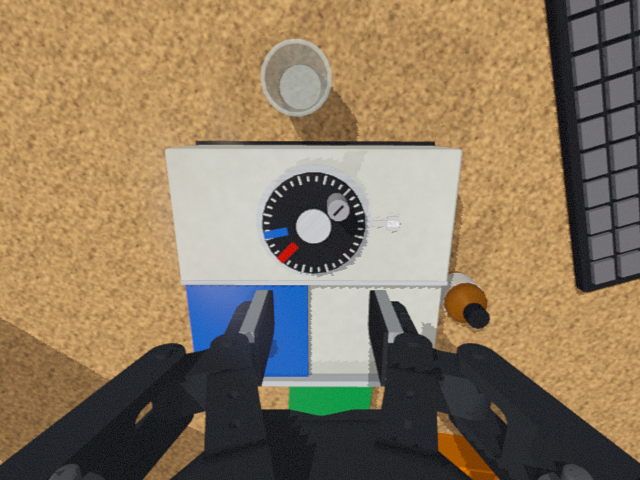

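The wrist view is square to the vault, so the gripper heading matches it. It shows the hub at (314,226), the peg top at (340,203), red at (289,253), blue at (276,233), the pointer at about (370,224) and the disc centred near (314,223).

apply_moves --targets '[[[0.25,0.2,-0.5,0,0],[0.25,0.2,-0.5,0,0],[0,0,0,0,0],[0,0,0,0,0]]]'

```text
clock: 1.82
eef_pos: [0.5556, -0.0202, 0.1721]
tool_rot: [0.805, 0.593, -0.002, -0.001]
ft_force: [-1.0, -0.6, 1.6]
grip_width: 0.0423
grasp_force: 0.0
```

```bash
python3 w.py w2; python3 - <<'E'
from h import *
import pickle
ang=lambda v:np.degrees(np.arctan2(v[1],v[0])).round(1)
for n in("w1","w2"):
    o,p,d=pickle.load(open(n+".pkl","rb"))
    h=cv2.cvtColor(p,cv2.COLOR_BGR2HSV)
    print(n,"blue",[b for b in blobs(p,(100,120,60),(130,255,255),30)[0] if b[0][4]<1500]); rr=[b for b in blobs(p,(0,170,100),(6,255,255),30)[0]]; print("red",rr)
    m=(h[...,2]<75).astype(np.uint8); m[:100]=0
    cs,_=cv2.findContours(cv2.morphologyEx(m,cv2.MORPH_CLOSE,np.ones((5,5))),cv2.RETR_EXTERNAL,cv2.CHAIN_APPROX_NONE)
    for c in cs:
        x,y,w,hh=cv2.boundingRect(c)
        if 60<w<180 and 60<hh<180: e=cv2.fitEllipse(cv2.convexHull(c)); print("disc",np.round(e[0],1),np.round(e[1],1),onz("wrist",e[0],.098,o).round(4))
E
```

```text
clock 1.8167
eef_pos [ 0.5556 -0.0202  0.1721]
tool_rot [ 0.8052  0.593  -0.0019 -0.0014]
joint_pos [-3.6200e-02  3.7550e-01  8.3000e-02  1.2829e+00 -2.0000e-04  1.8359e+00]
ft_force [-0.9556 -0.5687  1.5696]
grip_width 0.0423
finger heading -17.260603018435603
w1 blue [([263, 227, 26, 12, 217], [276.4, 232.7])]
red [([278, 242, 20, 21, 185], [287.3, 252.1])]
disc [313.6 222.3] [100.  101.9] [ 0.5341 -0.0308  0.098 ]
w2 blue [([240, 271, 29, 13, 249], [254.4, 277.7]), ([156, 331, 69, 23, 974], [187.9, 339.5]), ([187, 411, 19, 16, 224], [198.0, 419.6])]
red [([271, 288, 8, 10, 42], [274.6, 292.8])]
```

View pics/w2.png

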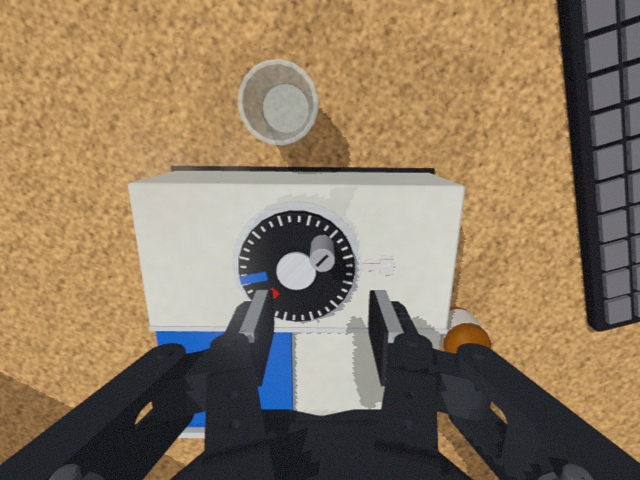

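The second wrist view puts the peg's slotted top at (322,261), the hub at (296,270) and the disc spanning columns 238-357 and rows 208-322. In w1 the peg top is at (339,210).

```bash
python3 - <<'E'
from h import *
import pickle
ang=lambda v:np.degrees(np.arctan2(v[1],v[0])).round(1)
o1=pickle.load(open("w1.pkl","rb"))[0];o2=pickle.load(open("w2.pkl","rb"))[0]
for k,a,b in(("pegtop",(339,210),(322,261)),("hub",(314,226.5),(296,270.5)),("disc",(313.6,222.3),(297.5,265)),("blue",(276.4,232.7),(254.4,277.7))):
    q,e=tri(ray("wrist",a,o1),ray("wrist",b,o2)); print(k,q.round(4),round(e,4))
for z,k,a,b in((.129,"peg",(339,210),(322,261)),(.098,"disc",(313.6,222.3),(297.5,265)),(.101,"hub",(314,226.5),(296,270.5)),(.098,"blue",(276.4,232.7),(254.4,277.7)),(.09,"ptr",(368,224),(357,266))):
    print(k,onz("wrist",a,z,o1).round(4),onz("wrist",b,z,o2).round(4))
c=np.array([.534,-.032]);print("red",ang(onz("wrist",(287.3,252.1),.099,o1)[:2]-c))
E
```

```text
pegtop [ 0.5572 -0.0192  0.1342] 0.0002
hub [ 0.5328 -0.0344  0.0964] 0.0007
disc [ 0.5332 -0.0333  0.0879] 0.0004
blue [ 0.5022 -0.0299  0.0985] 0.0
peg [ 0.5572 -0.0204  0.129 ] [ 0.5565 -0.021   0.129 ]
disc [ 0.5341 -0.0308  0.098 ] [ 0.5353 -0.0299  0.098 ]
hub [ 0.5336 -0.0335  0.101 ] [ 0.5335 -0.0325  0.101 ]
blue [ 0.5021 -0.03    0.098 ] [ 0.5021 -0.03    0.098 ]
ptr [ 0.5764 -0.0479  0.09  ] [ 0.5759 -0.0465  0.09  ]
red -150.3
```

apply_moves --targets '[[[0.03,0,-0.4,0,0],[0,0,-0.4,0,0],[0,0,-0.3,0,0],[0,0,-0.18,0,0],[0,0,0,0,0],[0,0,0,0,-0.4]]]'

```text
clock: 2.37
eef_pos: [0.5583, -0.0204, 0.1236]
tool_rot: [0.805, 0.593, 0.0, 0.0]
ft_force: [-0.7, 0.4, -0.6]
grip_width: 0.0316
grasp_force: 0.0
```

apply_moves --targets '[[[0,0,0,0,-1],[0,0,0,0,-1],[0,0,0,0,-1],[0,0,0,0,-1]]]'

```text
clock: 2.7
eef_pos: [0.5586, -0.0205, 0.1234]
tool_rot: [0.805, 0.593, 0.0, 0.0]
ft_force: [0.3, -0.2, 0.3]
grip_width: 0.0001
grasp_force: 0.0
```

```bash
python3 w.py w3; python3 - <<'E'
from h import *
for n in ("scene",):
    p,d=imaging.camera(n); cv2.imwrite("pics/s3.png",cv2.resize(p[130:330,200:400],(800,600)[:1]*1+(600,) if 0 else (600,600),interpolation=cv2.INTER_CUBIC))
    print(blobs(p,(0,170,100),(6,255,255))[0])
E
python3 -c "
import cv2,numpy as np
a=cv2.imread('pics/s3.png');b=cv2.imread('pics/w3.png')[150:350,220:420]
cv2.imwrite('pics/c3.png',np.hstack([cv2.resize(a,(400,400)),cv2.resize(b,(400,400))]))"
```

```text
clock 2.7
eef_pos [ 0.5586 -0.0205  0.1234]
tool_rot [8.055e-01 5.926e-01 4.000e-04 4.000e-04]
joint_pos [-3.6600e-02  4.0860e-01  1.2000e-03  1.1622e+00 -0.0000e+00  1.8364e+00]
ft_force [ 0.3115 -0.2164  0.2503]
grip_width 0.0001
finger heading -17.310935878426978
[([285, 221, 8, 5, 18], [289.0, 222.9])]
```

View pics/c3.png

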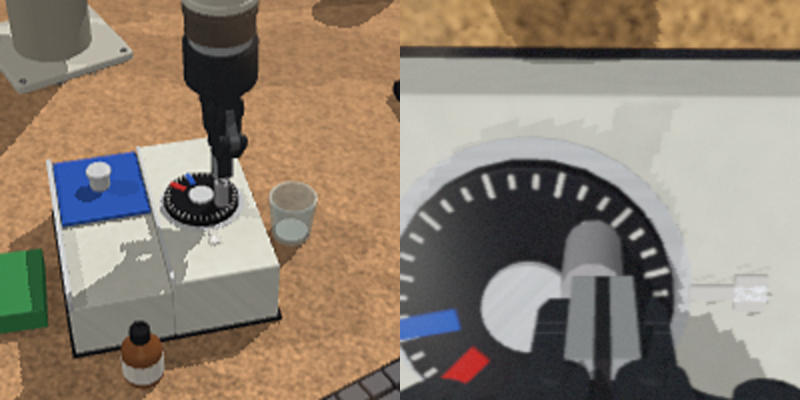

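The fingers shut empty right at the peg. The left crop shows the tips near the peg's top, and the right crop shows the tips covering the slotted end. Depth will show which.

```bash
python3 - <<'E'
from h import *
import pickle
o,p,d=pickle.load(open("w3.pkl","rb"))
def pt(n,u,v,d,o=None):
    c=imaging.get_calibration(n);e,r=ray(n,(u,v),o); e2,f=ray(n,(c["camera_matrix"][0][2],c["camera_matrix"][1][2]),o); return (e+r*d[v,u]/(r@f)).round(4)
for v in range(256,340,6): print(v,[pt("wrist",u,v,d,o).tolist() for u in (310,318,328)])
S,D=imaging.camera("scene")
print("scene")
for v in range(196,236,3): print(v,[pt("scene",u,v,D).tolist() for u in (308,311,314)])
E
```

```text
256 [[0.5559, -0.0105, 0.0964], [0.5603, -0.0116, 0.0971], [0.5657, -0.0133, 0.0971]]
262 [[0.5552, -0.0129, 0.0994], [0.5598, -0.0135, 0.1015], [0.5648, -0.0165, 0.098]]
268 [[0.5555, -0.0129, 0.1088], [0.5598, -0.0137, 0.1101], [0.5639, -0.0193, 0.0998]]
274 [[0.5558, -0.0127, 0.1176], [0.5599, -0.0133, 0.1192], [0.5638, -0.0188, 0.1095]]
280 [[0.556, -0.0128, 0.1252], [0.5599, -0.0136, 0.1261], [0.5637, -0.0183, 0.1185]]
286 [[0.5555, -0.0146, 0.1282], [0.5593, -0.0155, 0.1288], [0.5636, -0.0182, 0.1261]]
292 [[0.558, -0.0087, 0.1481], [0.5613, -0.0096, 0.1484], [0.5654, -0.0108, 0.1484]]
298 [[0.5583, -0.0084, 0.1545], [0.5613, -0.0097, 0.1537], [0.5652, -0.011, 0.1535]]
304 [[0.5584, -0.0086, 0.1593], [0.5614, -0.0096, 0.1592], [0.5654, -0.0099, 0.1609]]
310 [[0.5585, -0.0087, 0.164], [0.5613, -0.0099, 0.1636], [0.5649, -0.0114, 0.1628]]
316 [[0.5586, -0.0089, 0.1683], [0.5613, -0.0099, 0.1681], [0.565, -0.0104, 0.1692]]
322 [[0.5587, -0.0089, 0.1727], [0.5615, -0.0094, 0.1732], [0.5648, -0.0109, 0.1725]]
328 [[0.5589, -0.0087, 0.177], [0.5614, -0.0097, 0.1767], [0.5649, -0.0104
[... 581 characters left out ...]
, [0.5737, -0.0218, 0.1693]]
214 [[0.5608, -0.0294, 0.1552], [0.5692, -0.0267, 0.16], [0.5706, -0.02, 0.1581]]
217 [[0.5607, -0.0294, 0.1466], [0.5696, -0.027, 0.152], [0.5696, -0.0194, 0.1487]]
220 [[0.5515, -0.0242, 0.1292], [0.5558, -0.019, 0.13], [0.526, 0.0066, 0.0973]]
223 [[0.5582, -0.0283, 0.1271], [0.5635, -0.0237, 0.1289], [0.5374, -0.0003, 0.0995]]
226 [[0.5583, -0.0284, 0.1184], [0.5612, -0.0224, 0.1178], [0.5464, -0.0057, 0.0994]]
229 [[0.557, -0.0278, 0.1083], [0.5612, -0.0225, 0.109], [0.5549, -0.0108, 0.0989]]
232 [[0.5594, -0.0294, 0.1018], [0.5619, -0.023, 0.1007], [0.5599, -0.0139, 0.095]]
235 [[0.5655, -0.033, 0.0991], [0.5681, -0.0267, 0.0981], [0.5694, -0.0196, 0.0958]]
```

Both depth images put the shut fingertips at z≈0.145, directly above the peg (top 0.129), so the tips are about 38 mm higher than the stated tool geometry. I'll go by the measurement: reopen, go down about 38 mm while watching the force, then close.

apply_moves --targets '[[[-0.03,0,0,0,0],[0,0,0,0,0],[0,0,0,0,0],[0,0,0,0,0],[0,0,-0.15,0,0],[0,0,-0.15,0,0],[0,0,-0.15,0,0],[0,0,0,0,0]]]'

```text
clock: 3.52
eef_pos: [0.5556, -0.0204, 0.1027]
tool_rot: [0.805, 0.593, -0.001, -0.001]
ft_force: [-0.5, -0.5, -0.0]
grip_width: 0.0427
grasp_force: 0.0
```

apply_moves --targets '[[[0,0,-0.15,0,0],[0,0,-0.15,0,0],[0,0,-0.1,0,0],[0,0,-0.1,0,0],[0,0,0,0,0]]]'

```text
clock: 3.93
eef_pos: [0.5563, -0.0204, 0.0835]
tool_rot: [0.805, 0.593, -0.001, -0.001]
ft_force: [-1.1, 0.3, -0.6]
grip_width: 0.0429
grasp_force: 0.0
```

```bash
cat >> h.py <<'E'
def pt(n,u,v,d,o=None):
    c=imaging.get_calibration(n);e,r=ray(n,(u,v),o); e2,f=ray(n,(c["camera_matrix"][0][2],c["camera_matrix"][1][2]),o); return (e+r*d[v,u]/(r@f)).round(4)
E
python3 w.py w4; python3 - <<'E'
from h import *
import pickle
o,p,d=pickle.load(open("w4.pkl","rb"))
S,D=imaging.camera("scene")
cv2.imwrite('pics/c4.png',np.hstack([cv2.resize(S[170:270,250:350],(400,400)),cv2.resize(p[150:350,220:420],(400,400))]))
for v in range(250,330,8): print(v,[pt("wrist",u,v,d,o).tolist() for u in (265,280,310,320,345,365)])
E
```

```text
clock 3.9333
eef_pos [ 0.5563 -0.0204  0.0835]
tool_rot [ 8.055e-01  5.926e-01 -7.000e-04 -6.000e-04]
joint_pos [-0.0366  0.4406 -0.0606  1.0715  0.      1.8363]
ft_force [-1.0763  0.3422 -0.5611]
grip_width 0.0429
finger heading -17.31074175275744
250 [[0.5385, 0.0092, 0.088], [0.5453, 0.0072, 0.0881], [0.5589, 0.0032, 0.0888], [0.5632, 0.0011, 0.0867], [0.5745, -0.0022, 0.0874], [0.5835, -0.0048, 0.0879]]
258 [[0.5397, 0.0082, 0.0972], [0.5457, 0.0057, 0.0957], [0.5583, 0.0009, 0.0933], [0.5621, -0.0022, 0.0884], [0.5733, -0.0068, 0.0855], [0.5825, -0.0091, 0.0867]]
266 [[0.5383, 0.0045, 0.0968], [0.5449, 0.0026, 0.0973], [0.5576, -0.0017, 0.0963], [0.562, -0.0029, 0.0968], [0.5723, -0.0097, 0.088], [0.5814, -0.0129, 0.0873]]
274 [[0.5373, 0.0012, 0.0979], [0.5435, -0.0011, 0.0972], [0.5564, -0.0054, 0.0964], [0.561, -0.006, 0.0982], [0.5712, -0.0137, 0.0881], [0.5803, -0.0169, 0.0872]]
282 [[0.5358, -0.0027, 0.0974], [0.5421, -0.0051, 0.0965], [0.5554, -0.0086, 0.0978], [0.5597, -0.01, 0.0978], [0.5705, -0.0139, 0.0965], [0.5792, -0.0206, 0.088]]
290 [[0.537, -0.003, 0.1059], [0.5408, -0.0088, 0.0966], [0.554, -0.013, 0.0965], [0.5587, -0.0132, 0.099], [0.5694, -0.0176, 0.0968], [0.5781, -0.0248, 0.0879]]
298 [[0.5382, -0.0033, 0.1137], [0.5396, -0.0123, 0.0974], [0.5542, -0.013, 0.1047], [0.5587, -0.0134, 0.1067], [0.5683, -0.0213, 0.0972], [0.577, -0.029, 0.0878]]
306 [[0.5395, -0.0033, 0.1213], [0.5383, -0.0161, 0.0975], [0.5545, -0.0129, 0.1124], [0.5591, -0.0123, 0.1161], [0.5673, -0.0248, 0.0982], [0.5758, -0.0334, 0.0875]]
314 [[0.539, -0.0056, 0.1234], [0.537, -0.02, 0.0977], [0.5547, -0.013, 0.1191], [0.5589, -0.0129, 0.1215], [0.5659, -0.0299, 0.0962], [0.575, -0.0323, 0.0969]]
322 [[0.5381, -0.0084, 0.1243], [0.5363, -0.0228, 0.1], [0.5548, -0.0132, 0.1248], [0.5796, 0.0517, 0.2425], [0.5648, -0.0337, 0.0967], [0.5739, -0.0365, 0.0967]]
```

View pics/c4.png

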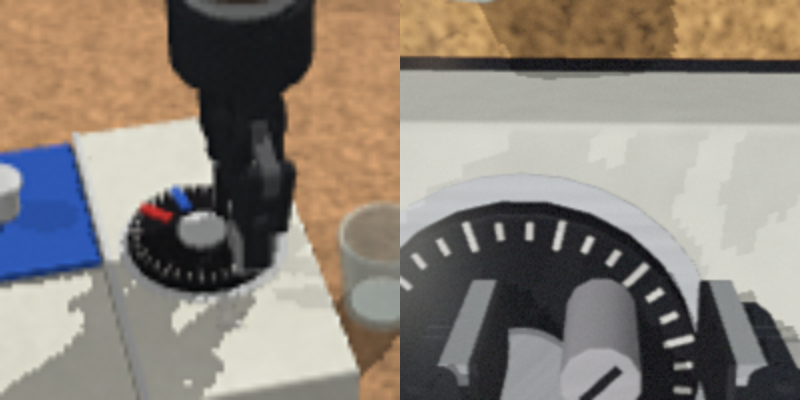

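The peg stands between the open pads (right crop, around (600,335)). The tips are at z≈0.105, clear of the dial face, so I'll close.

apply_moves --targets '[[[0,0,0,0,-0.6],[0,0,0,0,-1],[0,0,0,0,-1],[0,0,0,0,-1],[0,0,0,0,-1]]]'

```text
clock: 4.45
eef_pos: [0.5569, -0.0206, 0.0852]
tool_rot: [0.806, 0.593, -0.0, 0.0]
ft_force: [-2.2, -1.2, 4.4]
grip_width: 0.0144
grasp_force: 58.5
```

```bash
cat > st.py <<'E'
from h import *
o=get_obs()
for k in ("clock","eef_pos","ft_force","grip_width","grasp_force"): print(k,np.round(o[k],4))
c=np.array([.5334,-.0336]); v=o["eef_pos"][:2]-c; a=np.arctan2(v[1],v[0]); f=o["ft_force"][:2]
print("peg ang(vault)",np.degrees(a)+17.6,"r",np.hypot(*v),"Frad",f@[np.cos(a),np.sin(a)],"Ftan(ccw)",f@[-np.sin(a),np.cos(a)])
T,_=imaging.camera("top"); S,_=imaging.camera("scene")
for n,p,w in(("top",T,(300,365,215,285)),("scene",S,(270,335,205,260))):
    for nm,lo,hi in(("red",(0,150,90),(7,255,255)),("blue",(105,120,60),(130,255,255))):
        b=[x for x in blobs(p,lo,hi,5)[0] if w[0]<x[1][0]<w[1] and w[2]<x[1][1]<w[3] and x[0][4]<60]
        for x in b:
            q=onz(n,x[1],.099)[:2]-c; print(n,nm,x[0][4],"ang vault",round(np.degrees(np.arctan2(q[1],q[0]))+17.6,1),"r",q@q and round(np.hypot(*q),4))
E
python3 st.py
```

```text
clock 4.45
eef_pos [ 0.5569 -0.0206  0.0852]
ft_force [-2.2306 -1.2243  4.3686]
grip_width 0.0144
grasp_force 58.4636
peg ang(vault) 46.56728851299259 r 0.026853313770346495 Frad -2.5444450020571843 Ftan(ccw) 0.009189454573603685
scene red 19 ang vault -133.5 r 0.032
scene blue 20 ang vault 192.0 r 0.0308
```

```bash
cat > gen.py <<'E'
# gen.py a0 step n cx cy [x y]: rows around the dial (vault angles of the peg), rounding carried
from h import *
import sys
a0,st=float(sys.argv[1]),float(sys.argv[2]); n=int(sys.argv[3]); c=np.array([float(sys.argv[4]),float(sys.argv[5])])
q=lambda a:c+.027*np.array([np.cos(np.radians(a-17.6)),np.sin(np.radians(a-17.6))])
cur=np.array([float(sys.argv[6]),float(sys.argv[7])]) if len(sys.argv)>6 else q(a0)
rows=[]
for i in range(1,n+1):
    d=np.round((q(a0+i*st)-cur)/.04,2)+0; cur=cur+d*.04; rows.append([d[0],d[1],0,0,-1])
for i in range(0,n,8): print(str([[float(r[0]),float(r[1]),0,0,-1] for r in rows[i:i+8]]).replace(" ",""))
print("end",cur.round(4),"ang",a0+n*st)
E
python3 gen.py 46.6 -15 8 .5334 -.0336
```

```text
[[0.06,-0.16,0,0,-1],[0.02,-0.18,0,0,-1],[-0.02,-0.17,0,0,-1],[-0.07,-0.16,0,0,-1],[-0.11,-0.14,0,0,-1],[-0.14,-0.11,0,0,-1],[-0.17,-0.06,0,0,-1],[-0.17,-0.02,0,0,-1]]
end [ 0.533  -0.0605] ang -73.4
```

apply_moves --targets '[[[0.06,-0.16,0.05,0,-1],[0.02,-0.18,0,0,-1],[-0.02,-0.17,0,0,-1],[-0.07,-0.16,0,0,-1],[-0.11,-0.14,0,0,-1],[-0.14,-0.11,0,0,-1],[-0.17,-0.06,0,0,-1],[-0.17,-0.02,0,0,-1]]]'

```text
clock: 5.22
eef_pos: [0.5337, -0.0601, 0.0856]
tool_rot: [0.805, 0.593, 0.001, -0.001]
ft_force: [4.2, 5.5, -11.3]
grip_width: 0.0137
grasp_force: 59.0
```

```bash
python3 st.py; python3 gen.py -73.4 -15 8 .5334 -.0336
```

```text
clock 5.2167
eef_pos [ 0.5337 -0.0601  0.0856]
ft_force [  4.1894   5.5113 -11.2625]
grip_width 0.0137
grasp_force 58.9879
peg ang(vault) -71.73533298267756 r 0.02655005765225296 Frad -5.462299336065849 Ftan(ccw) 4.25305192901436
top red 12 ang vault 109.4 r 0.0325
top blue 7 ang vault 74.1 r 0.0341
scene red 19 ang vault 107.3 r 0.0308
scene blue 26 ang vault 70.4 r 0.0305
[[-0.17,0.03,0,0,-1],[-0.17,0.07,0,0,-1],[-0.13,0.11,0,0,-1],[-0.11,0.14,0,0,-1],[-0.06,0.16,0,0,-1],[-0.02,0.18,0,0,-1],[0.02,0.17,0,0,-1],[0.07,0.16,0,0,-1]]
end [ 0.5101 -0.0198] ang -193.4
```

```bash
python3 gen.py -73.4 -15.5 24 .5334 -.0336
```

```text
[[-0.18,0.03,0,0,-1],[-0.17,0.07,0,0,-1],[-0.14,0.12,0,0,-1],[-0.1,0.15,0,0,-1],[-0.06,0.17,0,0,-1],[-0.01,0.18,0,0,-1],[0.04,0.18,0,0,-1],[0.08,0.16,0,0,-1]]
[[0.12,0.14,0,0,-1],[0.16,0.09,0,0,-1],[0.17,0.05,0,0,-1],[0.18,0.0,0,0,-1],[0.18,-0.04,0,0,-1],[0.16,-0.09,0,0,-1],[0.12,-0.13,0,0,-1],[0.09,-0.16,0,0,-1]]
[[0.04,-0.18,0,0,-1],[0.0,-0.18,0,0,-1],[-0.06,-0.18,0,0,-1],[-0.1,-0.15,0,0,-1],[-0.14,-0.12,0,0,-1],[-0.16,-0.08,0,0,-1],[-0.18,-0.03,0,0,-1],[-0.18,0.02,0,0,-1]]
end [ 0.5273 -0.0598] ang -445.4
```

apply_moves --targets '[[[-0.18,0.03,-0.03,0,-1],[-0.17,0.07,0,0,-1],[-0.14,0.12,0,0,-1],[-0.1,0.15,0,0,-1],[-0.06,0.17,0,0,-1],[-0.01,0.18,0,0,-1],[0.04,0.18,0,0,-1],[0.08,0.16,0,0,-1]]]'

```text
clock: 5.98
eef_pos: [0.5083, -0.0216, 0.0854]
tool_rot: [0.806, 0.591, -0.004, 0.001]
ft_force: [-7.9, -4.7, 3.5]
grip_width: 0.014
grasp_force: 60.3
```

apply_moves --targets '[[[0.12,0.14,0,0,-1],[0.16,0.09,0,0,-1],[0.17,0.05,0,0,-1],[0.18,0.0,0,0,-1],[0.18,-0.04,0,0,-1],[0.16,-0.09,0,0,-1],[0.12,-0.13,0,0,-1],[0.09,-0.16,0,0,-1]]]'

```text
clock: 6.65
eef_pos: [0.5569, -0.0214, 0.0854]
tool_rot: [0.805, 0.593, 0.0, -0.003]
ft_force: [-4.6, 8.6, -0.1]
grip_width: 0.0138
grasp_force: 60.3
```

apply_moves --targets '[[[0.04,-0.18,0,0,-1],[0.0,-0.18,0,0,-1],[-0.06,-0.18,0,0,-1],[-0.1,-0.15,0,0,-1],[-0.14,-0.12,0,0,-1],[-0.16,-0.08,0,0,-1],[-0.18,-0.03,0,0,-1],[-0.18,0.02,0,0,-1]]]'

```text
clock: 7.32
eef_pos: [0.5313, -0.0599, 0.0857]
tool_rot: [0.805, 0.593, 0.003, 0.002]
ft_force: [11.1, 1.4, -11.7]
grip_width: 0.0138
grasp_force: 59.0
```

```bash
python3 st.py; python3 gen.py -445.4 -13.5 7 .5334 -.0336 .5273 -.0598
```

```text
clock 7.3167
eef_pos [ 0.5313 -0.0599  0.0857]
ft_force [ 11.0544   1.3844 -11.655 ]
grip_width 0.0138
grasp_force 59.038
peg ang(vault) -76.92814118909186 r 0.026423063258373895 Frad -2.2528492847817354 Ftan(ccw) 10.910559845366622
top red 13 ang vault 104.5 r 0.0324
scene red 20 ang vault 103.0 r 0.0298
scene blue 27 ang vault 65.8 r 0.0306
[[-0.15,0.05,0,0,-1],[-0.13,0.09,0,0,-1],[-0.11,0.11,0,0,-1],[-0.08,0.14,0,0,-1],[-0.04,0.15,0,0,-1],[-0.01,0.16,0,0,-1],[0.03,0.16,0,0,-1]]
end [ 0.5077 -0.0254] ang -539.9
```

apply_moves --targets '[[[-0.15,0.05,0,0,-1],[-0.13,0.09,0,0,-1],[-0.11,0.11,0,0,-1],[-0.08,0.14,0,0,-1],[-0.04,0.15,0,0,-1],[-0.01,0.16,0,0,-1],[0.03,0.16,0,0,-1],[0,0,0,0,-1]]]'

```text
clock: 8.08
eef_pos: [0.5061, -0.0288, 0.0855]
tool_rot: [0.806, 0.592, -0.003, 0.002]
ft_force: [-4.9, -6.1, -0.6]
grip_width: 0.0142
grasp_force: 60.2
```

```bash
python3 st.py
```

```text
clock 8.0833
eef_pos [ 0.5061 -0.0288  0.0855]
ft_force [-4.8571 -6.1306 -0.574 ]
grip_width 0.0142
grasp_force 60.207
peg ang(vault) 187.60285206712908 r 0.027690193074045844 Frad 3.7191044050991744 Ftan(ccw) 6.88067481717249
scene red 22 ang vault 8.6 r 0.0306
scene blue 23 ang vault -27.1 r 0.0319
```

```bash
python3 gen.py -540 -4 2 .5334 -.0336 .5077 -.0254
```

```text
[[0.01,0.04,0,0,-1],[0.02,0.05,0,0,-1]]
end [ 0.5089 -0.0218] ang -548.0
```

apply_moves --targets '[[[0.01,0.04,0,0,-1],[0.02,0.05,0,0,-1],[0,0,0,0,-1],[0,0,0,0,-1]]]'

```text
clock: 8.52
eef_pos: [0.5067, -0.026, 0.0854]
tool_rot: [0.806, 0.591, -0.004, 0.002]
ft_force: [-5.8, -6.9, 0.9]
grip_width: 0.0139
grasp_force: 60.3
```

```bash
python3 st.py; python3 w.py w5; python3 - <<'E'
from h import *
import pickle
o,p,d=pickle.load(open("w5.pkl","rb")); c=np.array([.5334,-.0336])
for nm,lo,hi in(("red",(0,150,90),(7,255,255)),("blue",(105,120,60),(130,255,255))):
  for x in blobs(p,lo,hi,40)[0]:
    q=onz("wrist",x[1],.099,o)[:2]-c; print(nm,x,round(np.degrees(np.arctan2(q[1],q[0]))+17.6,1),np.hypot(*q).round(4))
E
```

```text
clock 8.5167
eef_pos [ 0.5067 -0.026   0.0854]
ft_force [-5.8321 -6.8852  0.8659]
grip_width 0.0139
grasp_force 60.2574
peg ang(vault) 181.71499959500497 r 0.02778501170955741 Frad 3.7248313169794636 Ftan(ccw) 8.218584036339124
scene red 24 ang vault 2.3 r 0.0316
scene blue 26 ang vault -32.9 r 0.0314
clock 8.6167
eef_pos [ 0.5067 -0.026   0.0854]
tool_rot [ 0.8064  0.5914 -0.0039  0.0021]
joint_pos [-0.0461  0.3518 -0.1933  1.0292 -0.0082  1.83  ]
ft_force [-6.0261 -7.1344  0.7475]
grip_width 0.014
finger heading -17.492439750567407
red ([424, 288, 45, 17, 620], [446.1, 296.3]) 5.5 0.0308
blue ([412, 316, 42, 30, 579], [431.5, 330.9]) -30.9 0.03
blue ([294, 386, 55, 30, 1442], [320.5, 399.9]) -115.9 0.0625
blue ([176, 391, 26, 28, 276], [188.4, 403.6]) -148.4 0.1122
blue ([178, 427, 50, 45, 226], [206.6, 446.3]) -135.5 0.1247
```

```bash
cat > bar.py <<'E'
from h import *
import pickle,sys
def bars(n,p,o=None,amin=40,amax=900):
    for nm,lo,hi in(("red",(0,150,90),(7,255,255)),("blue",(105,120,60),(130,255,255))):
        h=cv2.cvtColor(p,cv2.COLOR_BGR2HSV); m=cv2.inRange(h,np.array(lo),np.array(hi)); k,l,s,c=cv2.connectedComponentsWithStats(m)
        for i in range(1,k):
            if not amin<=s[i][4]<=amax: continue
            q0=onz(n,c[i],.099,o)[:2]
            if np.hypot(*(q0-[.5334,-.0336]))>.04: continue
            v,u=np.nonzero(l==i); P=np.array([onz(n,(a,b),.099,o)[:2] for a,b in zip(u,v)])
            w,V=np.linalg.eigh(np.cov(P.T)); ax=V[:,1]; ax=ax*np.sign(ax@(q0-[.5334,-.0336]))
            print(n,nm,"bar axis vault ang",round(np.degrees(np.arctan2(ax[1],ax[0]))+17.6,1),"axis point from mark",(q0-.0308*ax).round(4),"aspect",round((w[1]/w[0])**.5,2))
if __name__=="__main__":
    for n in sys.argv[1:]:
        o,p,d=pickle.load(open(n+".pkl","rb")); bars("wrist",p,o)
E
python3 bar.py w1 w5
```

```text
wrist red bar axis vault ang -132.3 axis point from mark [ 0.532  -0.0327] aspect 2.66
wrist blue bar axis vault ang 191.1 axis point from mark [ 0.533  -0.0332] aspect 2.64
wrist red bar axis vault ang 4.5 axis point from mark [ 0.5335 -0.0331] aspect 2.73
wrist blue bar axis vault ang -32.3 axis point from mark [ 0.5334 -0.0325] aspect 2.81
```

apply_moves --targets '[[[0.01,0.03,0,0,-1],[0,0,0,0,-1],[0,0,0,0,-1]]]'

```text
clock: 8.92
eef_pos: [0.507, -0.0249, 0.0854]
tool_rot: [0.806, 0.591, -0.004, 0.002]
ft_force: [-5.1, -7.0, 1.1]
grip_width: 0.0141
grasp_force: 60.3
```

```bash
python3 st.py; python3 w.py w6|head -0; python3 bar.py w6; python3 gen.py -552 15.5 24 .5334 -.0336 .5093 -.0206
```

```text
clock 8.9167
eef_pos [ 0.507  -0.0249  0.0854]
ft_force [-5.0649 -6.9997  1.0697]
grip_width 0.0141
grasp_force 60.2577
peg ang(vault) 179.27818425054582 r 0.02781871487550546 Frad 2.6077779982525833 Ftan(ccw) 8.237068863624815
scene red 23 ang vault 0.5 r 0.031
scene blue 24 ang vault -35.6 r 0.0319
wrist red bar axis vault ang 1.4 axis point from mark [ 0.5337 -0.0329] aspect 2.78
wrist blue bar axis vault ang -28.8 axis point from mark [ 0.5306 -0.0334] aspect 2.98
[[-0.05,-0.16,0,0,-1],[-0.02,-0.18,0,0,-1],[0.03,-0.18,0,0,-1],[0.07,-0.17,0,0,-1],[0.12,-0.14,0,0,-1],[0.15,-0.1,0,0,-1],[0.17,-0.06,0,0,-1],[0.18,-0.01,0,0,-1]]
[[0.18,0.04,0,0,-1],[0.16,0.08,0,0,-1],[0.14,0.13,0,0,-1],[0.09,0.15,0,0,-1],[0.05,0.18,0,0,-1],[0.0,0.18,0,0,-1],[-0.05,0.18,0,0,-1],[-0.09,0.15,0,0,-1]]
[[-0.13,0.13,0,0,-1],[-0.16,0.09,0,0,-1],[-0.18,0.04,0,0,-1],[-0.18,-0.01,0,0,-1],[-0.17,-0.06,0,0,-1],[-0.15,-0.1,0,0,-1],[-0.12,-0.14,0,0,-1],[-0.08,-0.16,0,0,-1]]
end [ 0.5077 -0.0254] ang -180.0Exception ignored on flushing sys.stdout:
BrokenPipeError: [Errno 32] Broken pipe
```

apply_moves --targets '[[[-0.05,-0.16,0,0,-1],[-0.02,-0.18,0,0,-1],[0.03,-0.18,0,0,-1],[0.07,-0.17,0,0,-1],[0.12,-0.14,0,0,-1],[0.15,-0.1,0,0,-1],[0.17,-0.06,0,0,-1],[0.18,-0.01,0,0,-1]]]'

```text
clock: 9.73
eef_pos: [0.5359, -0.0602, 0.0854]
tool_rot: [0.805, 0.593, 0.0, -0.001]
ft_force: [-3.4, 4.9, -2.0]
grip_width: 0.0141
grasp_force: 60.2
```

apply_moves --targets '[[[0.18,0.04,0,0,-1],[0.16,0.08,0,0,-1],[0.14,0.13,0,0,-1],[0.09,0.15,0,0,-1],[0.05,0.18,0,0,-1],[0.0,0.18,0,0,-1],[-0.05,0.18,0,0,-1],[-0.09,0.15,0,0,-1]]]'

```text
clock: 10.4
eef_pos: [0.5561, -0.0191, 0.0855]
tool_rot: [0.806, 0.592, -0.001, 0.003]
ft_force: [1.7, -7.9, -6.1]
grip_width: 0.0141
grasp_force: 59.8
```

apply_moves --targets '[[[-0.13,0.13,0,0,-1],[-0.16,0.09,0,0,-1],[-0.18,0.04,0,0,-1],[-0.18,-0.01,0,0,-1],[-0.17,-0.06,0,0,-1],[-0.15,-0.1,0,0,-1],[-0.12,-0.14,0,0,-1],[-0.08,-0.16,0,0,-1]]]'

```text
clock: 11.07
eef_pos: [0.5088, -0.0215, 0.0856]
tool_rot: [0.805, 0.594, 0.003, -0.002]
ft_force: [-2.3, 9.7, -2.6]
grip_width: 0.014
grasp_force: 59.9
```

```bash
python3 st.py; python3 w.py w7 >/dev/null; python3 bar.py w7; python3 gen.py -180 10 4 .5334 -.0336 .5077 -.0254
```

```text
clock 11.0667
eef_pos [ 0.5088 -0.0215  0.0856]
ft_force [-2.296   9.6589 -2.6031]
grip_width 0.014
grasp_force 59.8866
peg ang(vault) 171.4278538242158 r 0.027444757168949955 Frad 6.32087539273607 Ftan(ccw) -7.655919318046961
scene red 23 ang vault -5.4 r 0.031
scene blue 23 ang vault -41.0 r 0.0319
wrist red bar axis vault ang -4.1 axis point from mark [ 0.5335 -0.0329] aspect 2.76
wrist blue bar axis vault ang -10.4 axis point from mark [ 0.5202 -0.0391] aspect 1.65
[[-0.03,-0.12,0,0,-1],[0.0,-0.11,0,0,-1],[0.01,-0.12,0,0,-1],[0.04,-0.11,0,0,-1]]
end [ 0.5085 -0.0438] ang -140.0
```

apply_moves --targets '[[[-0.03,-0.12,0,0,-1],[0,-0.11,0,0,-1],[0.01,-0.12,0,0,-1],[0.02,-0.05,0,0,-1],[0,0,0,0,-1],[0,0,0,0,-1],[0,0,0,0,-1]]]'

```text
clock: 11.8
eef_pos: [0.507, -0.0402, 0.0855]
tool_rot: [0.805, 0.593, -0.0, -0.001]
ft_force: [-3.9, 2.7, 0.2]
grip_width: 0.0141
grasp_force: 60.4
```

```bash
python3 st.py; python3 w.py w8 >/dev/null; python3 bar.py w8
```

```text
clock 11.8
eef_pos [ 0.507  -0.0402  0.0855]
ft_force [-3.9131  2.7198  0.1569]
grip_width 0.0141
grasp_force 60.3709
peg ang(vault) -148.38259118197192 r 0.0272415492851056 Frad 3.1377828885241983 Ftan(ccw) -3.586601767732651
scene red 23 ang vault 31.3 r 0.0306
scene blue 25 ang vault -4.7 r 0.0314
wrist red bar axis vault ang 32.5 axis point from mark [ 0.5337 -0.0326] aspect 2.72
wrist blue bar axis vault ang -3.5 axis point from mark [ 0.5333 -0.0326] aspect 2.76
```

apply_moves --targets '[[[0.01,-0.04,0,0,-1],[0,0,0,0,-1],[0,0,0,0,-1]]]'

```text
clock: 12.2
eef_pos: [0.5074, -0.0418, 0.0855]
tool_rot: [0.805, 0.593, -0.0, -0.001]
ft_force: [-5.3, 2.9, 0.1]
grip_width: 0.0139
grasp_force: 60.4
```

```bash
python3 st.py; python3 w.py w9 >/dev/null; python3 bar.py w9; python3 gen.py -141 -10 14 .5334 -.0336 .5081 -.043
```

```text
clock 12.2
eef_pos [ 0.5074 -0.0418  0.0855]
ft_force [-5.2579  2.9025  0.0839]
grip_width 0.0139
grasp_force 60.3683
peg ang(vault) -144.98619376468298 r 0.027247971191147476 Frad 4.148240572007638 Ftan(ccw) -4.3430096271337515
scene red 24 ang vault 34.8 r 0.0307
scene blue 25 ang vault -0.8 r 0.0311
wrist red bar axis vault ang 36.3 axis point from mark [ 0.5338 -0.0327] aspect 2.74
wrist blue bar axis vault ang 0.3 axis point from mark [ 0.5333 -0.0327] aspect 2.72
[[-0.03,0.1,0,0,-1],[-0.01,0.12,0,0,-1],[0.01,0.12,0,0,-1],[0.02,0.11,0,0,-1],[0.05,0.11,0,0,-1],[0.06,0.1,0,0,-1],[0.09,0.08,0,0,-1],[0.09,0.07,0,0,-1]]
[[0.11,0.05,0,0,-1],[0.11,0.04,0,0,-1],[0.12,0.01,0,0,-1],[0.11,-0.01,0,0,-1],[0.12,-0.03,0,0,-1],[0.11,-0.04,0,0,-1]]
end [ 0.5465 -0.0098] ang -281.0
```

apply_moves --targets '[[[-0.03,0.1,0,0,-1],[-0.01,0.12,0,0,-1],[0.01,0.12,0,0,-1],[0.02,0.11,0,0,-1],[0.05,0.11,0,0,-1],[0.06,0.1,0,0,-1],[0.09,0.08,0,0,-1],[0.09,0.07,0,0,-1]]]'

```text
clock: 13.02
eef_pos: [0.5178, -0.0105, 0.0854]
tool_rot: [0.806, 0.593, -0.002, -0.001]
ft_force: [-6.8, -0.1, 1.4]
grip_width: 0.0139
grasp_force: 60.5
```

```bash
python3 st.py; python3 gen.py -221 -2.5 32 .5334 -.0336 .5193 -.0106
```

```text
clock 13.0167
eef_pos [ 0.5178 -0.0105  0.0854]
ft_force [-6.7547 -0.1482  1.4435]
grip_width 0.0139
grasp_force 60.5289
peg ang(vault) 141.54533691837239 r 0.02788816794631613 Frad 3.6489161518493973 Ftan(ccw) 5.686202993060905
scene red 18 ang vault -43.8 r 0.0327
scene blue 23 ang vault -78.7 r 0.0317
[[0.03,0.02,0,0,-1],[0.02,0.01,0,0,-1],[0.03,0.01,0,0,-1],[0.03,0.01,0,0,-1],[0.02,0.01,0,0,-1],[0.03,0.01,0,0,-1],[0.03,0.01,0,0,-1],[0.03,0.01,0,0,-1]]
[[0.03,0.0,0,0,-1],[0.03,0.01,0,0,-1],[0.03,0.0,0,0,-1],[0.03,0.0,0,0,-1],[0.03,0.0,0,0,-1],[0.02,0.0,0,0,-1],[0.03,0.0,0,0,-1],[0.03,-0.01,0,0,-1]]
[[0.03,0.0,0,0,-1],[0.03,-0.01,0,0,-1],[0.03,-0.01,0,0,-1],[0.03,-0.01,0,0,-1],[0.03,-0.01,0,0,-1],[0.02,-0.01,0,0,-1],[0.03,-0.01,0,0,-1],[0.03,-0.01,0,0,-1]]
[[0.02,-0.02,0,0,-1],[0.03,-0.01,0,0,-1],[0.02,-0.02,0,0,-1],[0.02,-0.02,0,0,-1],[0.03,-0.02,0,0,-1],[0.02,-0.02,0,0,-1],[0.02,-0.02,0,0,-1],[0.02,-0.02,0,0,-1]]
end [ 0.5537 -0.0158] ang -301.0
```

apply_moves --targets '[[[0.03,0.02,0,0,-1],[0.02,0.01,0,0,-1],[0.03,0.01,0,0,-1],[0.03,0.01,0,0,-1],[0.02,0.01,0,0,-1],[0.03,0.01,0,0,-1],[0.03,0.01,0,0,-1],[0,0,0,0,-1]]]'

```text
clock: 13.78
eef_pos: [0.5268, -0.0067, 0.0855]
tool_rot: [0.805, 0.593, 0.0, -0.0]
ft_force: [-4.5, 2.5, -0.6]
grip_width: 0.014
grasp_force: 60.5
```

```bash
python3 st.py
```

```text
clock 13.7833
eef_pos [ 0.5268 -0.0067  0.0855]
ft_force [-4.5046  2.527  -0.588 ]
grip_width 0.014
grasp_force 60.5214
peg ang(vault) 121.36345806253942 r 0.027661237044304902 Frad 3.5261911097007212 Ftan(ccw) 3.7740632528404596
scene red 16 ang vault -62.1 r 0.0325
scene blue 22 ang vault -96.0 r 0.0333
```

apply_moves --targets '[[[0.02,0.01,0,0,-1],[0.02,0,0,0,-1],[0.02,0,0,0,-1],[0,0,0,0,-1]]]'

```text
clock: 14.22
eef_pos: [0.5296, -0.0063, 0.0855]
tool_rot: [0.805, 0.593, 0.0, -0.0]
ft_force: [-4.2, 2.3, -0.9]
grip_width: 0.0139
grasp_force: 60.5
```

apply_moves --targets '[[[0.02,0,0,0,-1],[0.02,0,0,0,-1],[0.02,0,0,0,-1],[0,0,0,0,-1]]]'

```text
clock: 14.55
eef_pos: [0.5321, -0.0062, 0.0855]
tool_rot: [0.805, 0.593, 0.001, -0.0]
ft_force: [-3.7, 4.1, -1.3]
grip_width: 0.0139
grasp_force: 60.5
```

apply_moves --targets '[[[0.02,0,0,0,-1],[0.02,0.01,0,0,-1],[0.02,0,0,0,-1],[0,0,0,0,-1]]]'

```text
clock: 14.88
eef_pos: [0.5338, -0.0061, 0.0854]
tool_rot: [0.805, 0.593, -0.0, -0.0]
ft_force: [-5.1, 3.0, 0.4]
grip_width: 0.014
grasp_force: 60.5
```

apply_moves --targets '[[[0.02,0,0,0,-1],[0.02,0,0,0,-1],[0,0,0,0,-1]]]'

```text
clock: 15.13
eef_pos: [0.5357, -0.0063, 0.0854]
tool_rot: [0.805, 0.593, -0.0, -0.0]
ft_force: [-4.2, 3.4, -0.6]
grip_width: 0.0142
grasp_force: 60.5
```

apply_moves --targets '[[[0.02,0,0,0,-1],[0.02,0,0,0,-1],[0.02,-0.01,0,0,-1],[0,0,0,0,-1]]]'

```text
clock: 15.47
eef_pos: [0.5386, -0.0068, 0.0855]
tool_rot: [0.805, 0.593, 0.0, 0.0]
ft_force: [-3.3, 3.2, -2.1]
grip_width: 0.014
grasp_force: 60.4
```

apply_moves --targets '[[[0.02,0,0,0,-1],[0.02,-0.01,0,0,-1],[0.02,0,0,0,-1],[0,0,0,0,-1]]]'

```text
clock: 15.8
eef_pos: [0.5411, -0.0074, 0.0855]
tool_rot: [0.806, 0.593, 0.0, 0.0]
ft_force: [-2.0, 2.1, -2.9]
grip_width: 0.0139
grasp_force: 60.4
```

apply_moves --targets '[[[0.02,-0.01,0,0,-1],[0.02,0,0,0,-1],[0.02,-0.01,0,0,-1],[0,0,0,0,-1]]]'

```text
clock: 16.13
eef_pos: [0.5437, -0.0084, 0.0855]
tool_rot: [0.806, 0.593, 0.0, 0.001]
ft_force: [-1.0, 1.3, -3.2]
grip_width: 0.0138
grasp_force: 60.1
```

apply_moves --targets '[[[0.02,-0.01,0,0,-1],[0.02,-0.01,0,0,-1],[0.02,0,0,0,-1],[0,0,0,0,-1]]]'

```text
clock: 16.47
eef_pos: [0.5457, -0.0094, 0.0855]
tool_rot: [0.806, 0.592, -0.0, 0.0]
ft_force: [-0.2, -1.5, -4.7]
grip_width: 0.0139
grasp_force: 59.9
```

apply_moves --targets '[[[0.02,-0.01,0,0,-1],[0.01,-0.01,0,0,-1],[0.02,-0.01,0,0,-1],[0,0,0,0,-1]]]'

```text
clock: 16.8
eef_pos: [0.5473, -0.0103, 0.0855]
tool_rot: [0.806, 0.593, -0.0, 0.0]
ft_force: [-2.3, -1.4, -3.3]
grip_width: 0.0137
grasp_force: 60.0
```

```bash
python3 st.py; python3 w.py w10 >/dev/null; python3 bar.py w10
```

```text
clock 16.8
eef_pos [ 0.5473 -0.0103  0.0855]
ft_force [-2.2964 -1.4169 -3.3437]
grip_width 0.0137
grasp_force 59.9534
peg ang(vault) 76.66170804574207 r 0.02711162885340556 Frad -2.3958844860830313 Ftan(ccw) 1.241237825337466
scene red 17 ang vault -106.9 r 0.0322
scene blue 23 ang vault -138.5 r 0.0316
wrist red bar axis vault ang -97.9 axis point from mark [ 0.5343 -0.0278] aspect 5.11
```

apply_moves --targets '[[[0.02,-0.01,0,0,-1],[0.01,-0.01,0,0,-1],[0.02,-0.01,0,0,-1],[0,0,0,0,-1]]]'

```text
clock: 17.28
eef_pos: [0.5492, -0.0115, 0.0854]
tool_rot: [0.806, 0.593, -0.0, 0.0]
ft_force: [-3.1, -1.5, -2.9]
grip_width: 0.014
grasp_force: 60.0
```

apply_moves --targets '[[[0.02,-0.01,0,0,-1],[0.01,-0.01,0,0,-1],[0.02,-0.02,0,0,-1],[0,0,0,0,-1]]]'

```text
clock: 17.62
eef_pos: [0.5507, -0.0127, 0.0854]
tool_rot: [0.805, 0.593, -0.0, -0.001]
ft_force: [-5.9, -0.8, -1.8]
grip_width: 0.0139
grasp_force: 60.1
```

apply_moves --targets '[[[0.02,-0.01,0,0,-1],[0.01,-0.02,0,0,-1],[0.01,-0.01,0,0,-1],[0,0,0,0,-1]]]'

```text
clock: 17.95
eef_pos: [0.551, -0.013, 0.0853]
tool_rot: [0.805, 0.593, -0.001, -0.002]
ft_force: [-7.5, 1.2, 0.7]
grip_width: 0.0142
grasp_force: 60.3
```

apply_moves --targets '[[[0.02,-0.02,0,0,-1],[0,0,0,0,-1],[0,0,0,0,-1]]]'

```text
clock: 18.2
eef_pos: [0.5512, -0.0132, 0.0853]
tool_rot: [0.805, 0.593, -0.001, -0.003]
ft_force: [-9.6, 3.1, 1.2]
grip_width: 0.0146
grasp_force: 60.5
```

apply_moves --targets '[[[0.02,-0.02,0,0,-1],[0,0,0,0,-1],[0,0,0,0,-1]]]'

```text
clock: 18.45
eef_pos: [0.5513, -0.0133, 0.0852]
tool_rot: [0.805, 0.593, -0.001, -0.004]
ft_force: [-10.7, 5.0, 2.2]
grip_width: 0.0141
grasp_force: 60.6
```

```bash
python3 st.py
```

```text
clock 18.45
eef_pos [ 0.5513 -0.0133  0.0852]
ft_force [-10.7286   5.0265   2.2098]
grip_width 0.0141
grasp_force 60.6345
peg ang(vault) 66.17826333332238 r 0.027052587469697128 Frad -3.32880559352286 Ftan(ccw) 11.37044372086051
scene red 22 ang vault -114.4 r 0.0322
scene blue 22 ang vault -148.0 r 0.031
```

The dial has stopped dead at about 149° past blue, with 11 N against the stop. I'll relax the push, open and lift.

apply_moves --targets '[[[-0.03,0.02,0,0,-1],[-0.03,0.03,0,0,-1],[0,0,0,0,-1],[0,0,0,0,0],[0,0,0,0,0],[0,0,0,0,0],[0,0,0.3,0,0],[0,0,0.3,0,0]]]'

```text
clock: 19.22
eef_pos: [0.5531, -0.0138, 0.1099]
tool_rot: [0.805, 0.593, 0.001, 0.0]
ft_force: [-0.3, -0.0, 0.6]
grip_width: 0.0429
grasp_force: 0.0
```

apply_moves --targets '[[[0,0,0.5,0,0.3],[0,0,0.5,0,0.3],[0,0,0,0,0.3],[0,0,0,0,0.3]]]'

```text
clock: 19.55
eef_pos: [0.5546, -0.0139, 0.1516]
tool_rot: [0.805, 0.593, 0.003, 0.002]
ft_force: [0.1, 0.6, -0.5]
grip_width: 0.0555
grasp_force: 0.0
```

```bash
python3 st.py; python3 w.py w11 ; python3 bar.py w11
```

```text
clock 19.55
eef_pos [ 0.5546 -0.0139  0.1516]
ft_force [ 0.1257  0.6051 -0.4614]
grip_width 0.0555
grasp_force 0.0
peg ang(vault) 60.45820150620278 r 0.02891553204681325 Frad 0.5036863081754761 Ftan(ccw) 0.3580486081490363
scene red 20 ang vault -113.2 r 0.0323
scene blue 20 ang vault -147.7 r 0.0312
clock 19.65
eef_pos [ 0.5525 -0.0139  0.1493]
tool_rot [8.055e-01 5.926e-01 3.000e-04 1.000e-04]
joint_pos [-2.5400e-02  3.7850e-01  2.6200e-02  1.2180e+00  2.0000e-04  1.8475e+00]
ft_force [-0.1685 -0.0581 -0.4892]
grip_width 0.0556
finger heading -17.310095099496408
wrist red bar axis vault ang -114.5 axis point from mark [ 0.5331 -0.0333] aspect 2.94
wrist blue bar axis vault ang -138.9 axis point from mark [ 0.5346 -0.0273] aspect 1.69
```

apply_moves --targets '[[[-0.46,-0.44,0,0,0.3],[-0.46,-0.44,0,0,0.3],[-0.46,-0.44,0,0,0.3],[-0.46,-0.44,0,0,0.3],[-0.46,-0.44,0,0,0.3],[-0.46,-0.43,0,0,0.3],[0,0,0,0,0.3],[0,0,0,0,0.3]]]'

```text
clock: 20.37
eef_pos: [0.4408, -0.1197, 0.1488]
tool_rot: [0.806, 0.592, -0.0, -0.001]
ft_force: [0.7, 0.2, -0.3]
grip_width: 0.0554
grasp_force: 0.0
```

```bash
python3 w.py w12; python3 - <<'E'
from h import *
import pickle
o,p,d=pickle.load(open("w12.pkl","rb"))
h=cv2.cvtColor(p,cv2.COLOR_BGR2HSV); v,u=np.nonzero((h[...,1]<60)&(h[...,2]>90)&(d>.1))
P=np.array([pt("wrist",a,b,d,o) for a,b in zip(u,v)])
m=(abs(P[:,2]-.1075)<.003)&(np.hypot(P[:,0]-.442,P[:,1]+.119)<.03)
print("knob top pts",m.sum(),P[m].mean(0),P[m].min(0),P[m].max(0),"px",u[m].mean(),v[m].mean())
cv2.imwrite("pics/w12c.png",p[200:480,150:500])
E
```

```text
clock 20.3667
eef_pos [ 0.4408 -0.1197  0.1488]
tool_rot [ 8.061e-01  5.917e-01 -2.000e-04 -6.000e-04]
joint_pos [-2.6540e-01  1.9800e-01 -2.2470e-01  1.1494e+00  4.0000e-04  1.6098e+00]
ft_force [ 0.6836  0.2107 -0.2764]
grip_width 0.0554
finger heading -17.44268031971091Traceback (most recent call last):
  File "<stdin>", line 5, in <module>
  File "h.py", line 22, in pt
    c=imaging.get_calibration(n);e,r=ray(n,(u,v),o); e2,f=ray(n,(c["camera_matrix"][0][2],c["camera_matrix"][1][2]),o); return (e+r*d[v,u]/(r@f)).round(4)
                                     ~~~^^^^^^^^^^^
  File "h.py", line 5, in ray
    c=imaging.get_calibration(n); K=c["camera_matrix"]
ValueError: time passes only in moves, steps and waits
```

```bash
python3 - <<'E'
from h import *
import pickle
o,p,d=pickle.load(open("w12.pkl","rb"))
c=imaging.get_calibration("wrist"); K=np.array(c["camera_matrix"]); H=np.array(c["hand_eye"]); Rt=R.from_quat(o["tool_rot"])
v,u=np.mgrid[:480,:640]; C=np.linalg.inv(K)@np.stack([u.ravel(),v.ravel(),np.ones(u.size)])*d.ravel()
P=Rt.apply((H[:3,:3]@C).T+H[:3,3])+o["eef_pos"]
m=(abs(P[:,2]-.1075)<.003)&(np.hypot(P[:,0]-.442,P[:,1]+.119)<.03)
print("knob top pts",m.sum(),P[m].mean(0).round(4),P[m].min(0).round(4),P[m].max(0).round(4),u.ravel()[m].mean(),v.ravel()[m].mean())
E
```

```text
knob top pts 1685 [ 0.4407 -0.1173  0.1074] [ 0.4259 -0.1328  0.1045] [ 0.4552 -0.1032  0.1096] 318.76973293768543 257.8439169139466
```

apply_moves --targets '[[[0,0.03,-0.4,0,0.3],[0,0,-0.4,0,0.3],[0,0,-0.4,0,0.3],[0,0,-0.3,0,0.3],[0,0,-0.2,0,0.3],[0,0,-0.1,0,0.3],[0,0,-0.1,0,0.3],[0,0,0,0,0.3]]]'

```text
clock: 21.08
eef_pos: [0.442, -0.1177, 0.073]
tool_rot: [0.805, 0.593, -0.0, -0.0]
ft_force: [-0.1, 0.6, 0.6]
grip_width: 0.0555
grasp_force: 0.0
```

apply_moves --targets '[[[0,0,0,0,-0.1],[0,0,0,0,-1],[0,0,0,0,-1],[0,0,0,0,-1],[0,0,0,0,-1]]]'

```text
clock: 21.5
eef_pos: [0.4424, -0.1181, 0.0744]
tool_rot: [0.805, 0.593, 0.001, 0.001]
ft_force: [-0.8, 1.1, 6.1]
grip_width: 0.0266
grasp_force: 58.8
```

apply_moves --targets '[[[0.05,-0.02,0.02,0,-1],[0.05,-0.01,0,0,-1],[0,0,0,0,-1]]]'

```text
clock: 21.75
eef_pos: [0.4462, -0.1193, 0.0745]
tool_rot: [0.805, 0.593, 0.0, 0.0]
ft_force: [-1.0, 0.5, 4.0]
grip_width: 0.0268
grasp_force: 59.4
```

apply_moves --targets '[[[0.05,-0.02,0,0,-1],[0.05,-0.01,0,0,-1],[0.1,-0.03,0,0,-1],[0,0,0,0,-1]]]'

```text
clock: 22.08
eef_pos: [0.4549, -0.1221, 0.0745]
tool_rot: [0.805, 0.593, 0.0, 0.001]
ft_force: [-0.9, 0.6, 4.6]
grip_width: 0.0265
grasp_force: 59.5
```

apply_moves --targets '[[[0.2,-0.06,0,0,-1],[0.2,-0.07,0,0,-1],[0.2,-0.06,0,0,-1],[0.2,-0.06,0,0,-1],[0.2,-0.06,0,0,-1],[0.2,-0.07,0,0,-1],[0.2,-0.06,0,0,-1],[0.2,-0.07,0,0,-1]]]'

```text
clock: 22.75
eef_pos: [0.5181, -0.1424, 0.0745]
tool_rot: [0.806, 0.593, -0.0, 0.0]
ft_force: [-2.3, 0.2, 5.9]
grip_width: 0.0266
grasp_force: 59.7
```

```bash
cat > kn.py <<'E'
from h import *
o=get_obs(); v=R.from_euler("z",17.6,degrees=True).apply(o["eef_pos"]-np.array([.5334,-.0336,0])); f=R.from_euler("z",17.6,degrees=True).apply(o["ft_force"])
print("tcp vault x,y",v[:2].round(4)+[0,.052],"F vault",f.round(1),o["grip_width"])
E
python3 kn.py
```

```text
tcp vault x,y [ 0.0183 -0.0563] F vault [-2.2 -0.5  5.9] 0.02663577264597124
```

apply_moves --targets '[[[0.1,-0.03,0,0,-1],[0.06,-0.02,0,0,-1],[0.03,-0.01,0,0,-1],[0,0,0,0,-1],[0,0,0,0,-1]]]'

```text
clock: 23.17
eef_pos: [0.5261, -0.1449, 0.0745]
tool_rot: [0.806, 0.593, 0.0, 0.001]
ft_force: [-1.0, -0.9, 3.1]
grip_width: 0.0266
grasp_force: 59.5
```

apply_moves --targets '[[[0.03,-0.01,0,0,-1],[0.03,-0.01,0,0,-1],[0,0,0,0,-1],[0,0,0,0,-1]]]'

```text
clock: 23.5
eef_pos: [0.5261, -0.1449, 0.0745]
tool_rot: [0.805, 0.593, -0.001, -0.001]
ft_force: [-5.6, 1.1, 8.4]
grip_width: 0.0268
grasp_force: 59.9
```

```bash
python3 kn.py
```

```text
tcp vault x,y [ 0.0267 -0.0563] F vault [-5.6 -0.6  8.4] 0.026849646987928556
```

apply_moves --targets '[[[0.03,-0.01,0,0,-1],[0,0,0,0,-1],[0,0,0,0,-1],[0.02,0,0,0,-1],[0,0,0,0,-1],[0,0,0,0,-1]]]'

```text
clock: 24.0
eef_pos: [0.526, -0.1449, 0.0744]
tool_rot: [0.806, 0.593, -0.002, -0.003]
ft_force: [-10.6, 2.3, 12.4]
grip_width: 0.0266
grasp_force: 60.2
```

```bash
python3 kn.py
```

```text
tcp vault x,y [ 0.0266 -0.0563] F vault [-10.8  -1.   12.4] 0.026621900301833153
```

apply_moves --targets '[[[-0.04,0.01,0,0,-1],[-0.04,0.01,0,0,-1],[0,0,0,0,-1],[0,0,0,0,0.3],[0,0,0,0,0.3],[0,0,0,0,0.3],[0,0,0,0,0.3],[0,0,0.2,0,0.3]]]'

```text
clock: 24.67
eef_pos: [0.5254, -0.1444, 0.0807]
tool_rot: [0.805, 0.593, -0.001, -0.001]
ft_force: [-0.4, -0.2, -0.1]
grip_width: 0.0555
grasp_force: 0.0
```

apply_moves --targets '[[[0,0,0.5,0,0.3],[0,0,0.8,0,0.3],[0,0,0.8,0,0.3],[-0.8,-0.2,0.5,0,0.3],[-0.9,-0.2,0.3,0,0.3],[-0.9,-0.2,0,0,0.3],[-0.9,-0.2,0,0,0.3],[0,0,0,0,0.3]]]'

```text
clock: 25.33
eef_pos: [0.3804, -0.1766, 0.1987]
tool_rot: [0.806, 0.591, -0.002, -0.001]
ft_force: [-0.8, -0.2, -0.4]
grip_width: 0.0555
grasp_force: 0.0
```

```bash
python3 - <<'E'
from h import *
o=get_obs(); print(o["clock"],o["eef_pos"],o["ft_force"])
T,_=imaging.camera("top"); S,D=imaging.camera("scene")
cv2.imwrite("pics/end.png",np.hstack([cv2.resize(T[180:320,270:470],(400,280)),cv2.resize(S[190:320,170:356],(400,280))]))
E
```

```text
25.3333 [ 0.38036613 -0.17662082  0.19866076] [-0.78750365 -0.19957524 -0.41413464]
```

View pics/end.png

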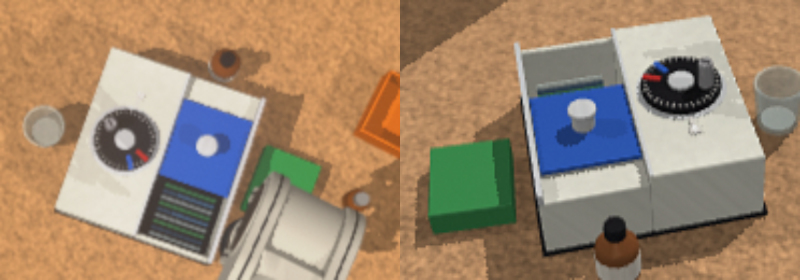

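The cover is back, with the slides showing at the front, and the dial, bottle, cup and tray stand as before. I'll check the knob's position (top crop (207,145), scene crop (581,104)) and the travel before handing in.

```bash
python3 - <<'E'
from h import *
q,e=tri(ray("top",(373.5,252.5)),ray("scene",(254.2,238.3))); a=np.array([.442,-.1192,.1106])
v=R.from_euler("z",17.6,degrees=True).apply(q-a); print(q.round(4),e.round(4),"travel",v.round(4))
S,D=imaging.camera("scene"); T,_=imaging.camera("top")
a=np.load("top1.npz")["p"]
for n,i,lo,hi in(("cover top",1,0,0),):
    for P in (a,T):
        b,m=blobs(P,(105,120,60),(130,255,255),300); print(b)
E
```

```text
[ 0.5273 -0.1468  0.1134] 0.0009 travel [ 0.0897 -0.0005  0.0028]
[([339, 260, 47, 49, 1327], [362.0, 284.3])]
[([350, 230, 46, 49, 1313], [372.3, 254.0])]
```

Vision gives about 89.7 mm of knob travel, so the cover is fully open.

```bash
python3 -c "
from workcell import order
print(order.job_done())"
```

```text
the job is handed in; nothing more can be done
None
```

The vault is open and the job is handed in: I dialled red, blue and the bolt stop in order, pressing the stop with about 11 N, and the cover is fully back (about 90 mm) and released; the bottle, cup and tray looked unmoved.

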